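# Unscrew the fan's spinner cap, whichever way its thread runs, and hold it up

## Robot

A 6-joint arm with a two-finger parallel gripper is mounted at the origin on the work surface. World frame = base frame: x ahead of the robot, y to its left, z up, the work surface at z = 0. Lengths are in m, angles in degrees, forces in N, time in s.
With the tool pointing down it reaches from about 0.4 to 0.925 m from the base axis. Payload 3.4 kg.
Tool frame: the origin (TCP) lies midway between the tips of the shut fingers; the grasp point (between the pads) lies 19 mm behind it; z points along the fingers, y is the line along which they close (so a half turn about z gives the same grasp; the last joint's range is limited). The gripper opens to 85 mm and grips with 20 to 120 N. Pads are 22 mm wide; open, the fingers measure 114 mm over their backs; the gripper's body (76 mm by 85 mm) begins 54 mm behind the grasp point. The pads swing forward as they close: fully open they stand 13 mm farther back than shut.
Start: joints at [-79.441, 17.578, 86.31, -0, 76.112, -4.211], TCP at [0.147, -0.556, 0.231] pointing down, gripper open.
Joint ranges: [-179.03, 179.03], [-60, 130.46], [8.19, 133.38], [-81.62, 261.62], [5.75, 156.47], [-153.77, 153.77]. Speed limits (degrees/s): [147.25, 147.25, 180, 180, 180, 180].

## Interface

Orientations are given as [roll, pitch, yaw] about the fixed x, y, z axes, in that order (R = Rz(yaw) Ry(pitch) Rx(roll)).
In Python, from cell import observe, get_image, finish_job gives the robot as it stands.
- The arm moves only by the shell command python3 -m jog 'ROWS' [OPENING]. ROWS is JSON, a list of rows, each a list of 6 numbers: the shift along the tool's x, y, z in cm, then the turn, a rotation vector about the tool's x, y, z in degrees. In form: [[x, y, z, ax, ay, az], ...]. A call has 1 to 20 rows; each row is the pose to reach, as a shift and turn from the pose commanded when the call began, along the tool's axes at that moment; what a row does not reach only later rows make up. A row lasts 1/10 s, in which the tool goes at most 50 mm and 8.59 degrees, less where a joint would pass 70% of its speed; a pose out of reach is approached as far as the arm can. A call with a gripper value outside its range is refused whole. OPENING is the finger opening in cm, from 0 to 8.54, set as the call begins (- or left out, the last holds). The fingers move at their own pace and stop on an object; the grip force is fixed at half the most. Time passes only in rows, so rows that repeat a pose let the fingers close. It gives the time, the measured TCP pose, the force, the opening and the grip force at its end, in the units of the state.
- observe(): the state, without advancing time (a new reading comes with each control period).
- get_image(name): name is "scene" or "top"; returns a dict with "img" (400x640x3 uint8, red, green, blue), "fx", "fy", "cx", "cy" (pixels), "k1" (the pictures are not rectified: a ray, as slopes to the right and down, at radius r is drawn at 1 + k1 r^2 times it, then the intrinsics apply), "T" (4x4, takes a point from camera to world coordinates). Camera axes: x right, y down, z forward; pixel columns grow to the right and rows downward; lengths in m; the calibration is good to about 2 mm. A picture is of the moment at which its call begins. There is no depth.
- finish_job(): hands the job in; it is judged then, once.
The state is a dict: "time": time; "qpos": joint angles; "qvel": joint speeds; "joint_torque": joint torques, N m; "position": TCP position; "tcp_rot": TCP orientation; "force": force on the tool from outside, world axes, zero at the start; "ft_torque": the same for the moment, N m; "gripper_width": opening from 0.0 (shut) to 1.0 (fully open); "grasp_force": force on a finger pad.
Only numpy, scipy, OpenCV 4.12 (cv2) and the standard library are available. Lean on these libraries where they do the work, as an engineer would, in place of code of your own. Each camera call takes 0.05 s, during which the arm holds its last target. There are 200 camera calls.

## Task

The small desk fan stands face up for cleaning with its front guard off and its blades clamped. Unscrew the orange spinner cap from the hub: nobody knows whether this fan has a right-hand or a left-hand thread, so try it one way and, if it will not turn, the other, and lift it off only once it has come loose. Finish while holding the cap upright and motionless in the gripper, about 12 cm above the hub, ready to hand over; do not press on the blades, guard or clamp, and leave the front guard, screwdriver, brush and mug where they lie.

Things in the scene. Friction and masses are not known exactly. Their poses are not given: they have to be found in the camera images.
- cap_centre (a point): Centre (half-way up) of the orange ribbed spinner cap: round, upright, 38 mm across, 34 mm tall, about 35 g, hollow and open below. Its rim stands on the hub, so this point starts 17 mm above the hub top. Fingers can grip it on two opposite sides from any yaw, tips just above the hub. z: cap axis (up); x points to the white line on the cap, so its yaw shows how far the cap has turned.
- cap_rim (a point): Centre of the cap's bottom rim, 17 mm below its centre. A hidden quick thread holds it, right-hand (loosens counter-clockwise seen from above) or left-hand (clockwise), which differs from start to start. The loosening way it turns easily, rises 3 mm, and lifts straight off once turned 60 to 80 degrees (end stop at 85).
- hub_top (a point): Centre of the flat top of the grey blade hub (60 mm across, 145 mm above the desk), where the cap sits; z up. The steel spindle inside the cap stands 23 mm above this point. Turned the wrong way, the cap stops dead within 10 degrees and the fingers slip round it; pulled before it is unscrewed, the thread holds it. Let the gripper rise with the cap while unscrewing.
- motor: Blade hub and motor (a white can 90 mm across, below the hub): fixed, they do not turn. Origin on the desk straight below the hub.
- fan: The rest of the desk fan, heavy and fixed: white base 184 mm across, yoke, rear wire guard (rim 243 mm across, top 132 mm above the desk), five blades (tops 134 mm above the desk) and a yellow spring clamp, 85 to 200 mm from the axis and up to 153 mm high, that locks the blades to the rim. Origin on the desk below the hub; the clamp is on its +x side.
- front_guard: The loose white front guard, a round wire dome 243 mm across and 26 mm high, lying on the desk; origin under its centre. Leave it.
- screwdriver: A screwdriver 190 mm long lying on the desk along its x axis. Leave it.
- brush: A cleaning brush 200 mm long lying on the desk along its x axis. Leave it.
- mug: A white mug, 80 mm across and 90 mm high, origin under its centre. Leave it.
Mind the look-alikes: they are no part of the job. Of the things shaped like the part that bears cap_centre, the orange one is meant.

How it is judged (in metres and radians):
On the way:
1. the cap has been unscrewed: turned at least 45 degrees while still seated on its spindle (angle between the x axis of cap_centre and the x axis of hub_top, either way round above 0.79 rad and horizontal distance between cap_centre and hub_top below 0.006 m and z of cap_centre in the frame of hub_top below 0.03 m), for 0.1 s.
At the end, for the whole second after the job is handed in: the cap is off and held still and upright (within 20 degrees) between the fingers alone, its centre 90 to 180 mm above the hub top; front guard, screwdriver, brush and mug within 30 mm of where they lay (z of cap_centre in the frame of hub_top between 0.09 and 0.18 m and contact force between cap and the fingers above 2 N and contact force between cap and fan below 0.1 N and contact force between cap and motor below 0.1 N and angle between cap_centre's own z axis and vertical below 0.35 rad and linear speed of cap below 0.02 m/s and distance of each of front_guard, screwdriver, brush, mug from where it was at the start of the episode below 0.03 m); the arm keeps its last pose, push and grip.
It fails at once if the robot presses on the fan's blades, guard, clamp or base with more than 10 N (contact force between any of the fingers, the arm and fan above 10 N).
It fails at once if a bystander is moved more than 30 mm (distance of any of front_guard, screwdriver, brush, mug from where it was at the start of the episode above 0.03 m).
It also fails if it takes over 48 s, if anything falls off the work surface, if the arm or the gripper's body presses on something with over 40 N, if the wrist force passes 120 N, or if a joint passes its speed limit or range.

## Working session

There is one attempt and no reset: what is moved stays moved. The work goes in short steps, Python scripts to look and compute and a shell command to move; the robot and the scene stay as the last step left them, time stands still between calls to the robot, and variables do not carry over. Pictures are saved under pics/ and viewed, at most 10 in all, crops included, and the job is handed in when it is done.

```bash
mkdir -p pics
cat > h.py <<'E'
import numpy as np, cv2
from cell import observe, get_image
def ray(c,u,v):
    d=np.array([(u-c["cx"])/c["fx"],(v-c["cy"])/c["fy"]]); s=d.copy()
    for _ in range(20): s=d/(1+c["k1"]*(s@s))
    T=np.array(c["T"]); return T[:3,3],T[:3,:3]@np.r_[s,1]
def onz(c,u,v,z):
    o,d=ray(c,u,v); return o+d*(z-o[2])/d[2]
def tri(r1,r2):
    (a,d),(b,e)=r1,r2
    k=np.linalg.lstsq(np.c_[d,-e],b-a,rcond=None)[0]
    p,q=a+d*k[0],b+e*k[1]; return (p+q)/2,np.linalg.norm(p-q)
def orange(img):
    h=cv2.cvtColor(img,cv2.COLOR_RGB2HSV)
    return cv2.inRange(h,(4,140,90),(18,255,255))
def save(n,img): cv2.imwrite(f"pics/{n}.png",cv2.cvtColor(img,cv2.COLOR_RGB2BGR))
E
python3 - <<'E'
from h import *
for n in("scene","top"):
    c=get_image(n); save(n+"0",c["img"]); print(n,np.array(c["T"]).round(3).tolist(),c["fx"],c["k1"])
    N,l,s,ce=cv2.connectedComponentsWithStats(orange(c["img"]))
    for i in range(1,N):
        if s[i,4]>20: print(s[i],ce[i].round(1),onz(c,*ce[i],.165).round(3))
print(observe())
E
```

```text
scene [[0.89, 0.326, -0.317, 0.835], [0.455, -0.662, 0.596, -0.521], [-0.015, -0.675, -0.738, 0.795], [0.0, 0.0, 0.0, 1.0]] 376.7771458413271 0.021970585154942893
[188  18  12  15 113] [193.1  25.1] [-0.337  0.601  0.165]
[203  22   8  29  41] [206.5  35.2] [-0.231  0.552  0.165]
[    0    34   608   366 91011] [324.8 233.2] [ 0.604 -0.092  0.165]
[188  41  13  12  57] [193.8  46. ] [-0.216  0.461  0.165]
[174  49  13  12  58] [179.8  54.6] [-0.217  0.388  0.165]
[ 81 102  20  19 113] [ 89.7 110.9] [-0.216  0.004  0.165]
[ 57 115  23  20 136] [ 67.9 124.3] [-0.216 -0.069  0.165]
[   0  116  105   93 3207] [ 47.6 160.5] [-0.13  -0.197  0.165]
[ 41 130  15   9  70] [ 48.9 135. ] [-0.221 -0.125  0.165]
[ 31 140  16  11  78] [ 37.5 144.3] [-0.212 -0.165  0.165]
[  2 145  29  24 188] [ 15.8 156.5] [-0.216 -0.222  0.165]
[352 163   4  10  27] [353.5 167.4] [0.574 0.121 0.165]
[359 164   5  11  31] [360.5 168.8] [0.592 0.124 0.165]
[334 170  16  20 261] [341.5 179. ] [0.565 0.071 0.165]
[499 336  49  35 366] [527.  352.8] [ 1.012 -0.164  0.165]
[481 338  17   7  40] [488.5 340.6] [ 0.953 -0
[... 1139 characters left out ...]
] [0.016 0.67  0.165]
{'time': 0.1, 'qpos': array([-7.94425889e+01,  1.76171579e+01,  8.63762924e+01, -1.42761256e-03,
        7.61116057e+01, -4.21190291e+00]), 'qvel': array([-0.02912706, -0.08129079, -0.04643234, -0.09583674, -0.10286559,
        0.09889725]), 'joint_torque': array([ 1.31016743e-03, -4.58528066e+01, -2.52607816e+01, -1.60859895e-04,
        5.54849117e-03, -3.70852277e-06]), 'position': array([ 0.14642872, -0.55538998,  0.23048206]), 'tcp_rot': array([-1.79895126e+02, -6.33437231e-03,  1.47696522e+01]), 'force': array([0.61449667, 0.83281768, 0.33099515]), 'ft_torque': array([ 0.00062452, -0.02029053, -0.01275395]), 'grasp_force': 0.0, 'gripper_width': 0.9994085357426116}
```

View pics/scene0.png

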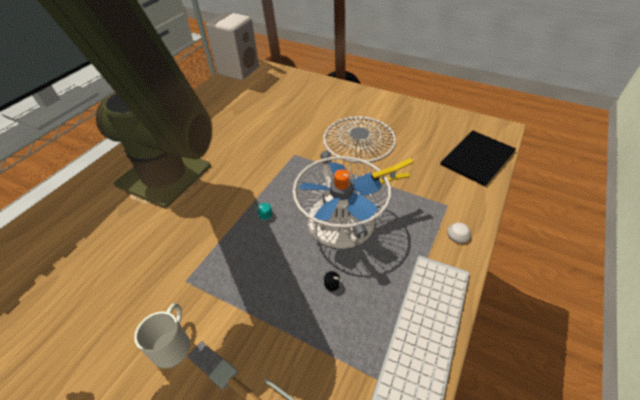

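View pics/top0.png

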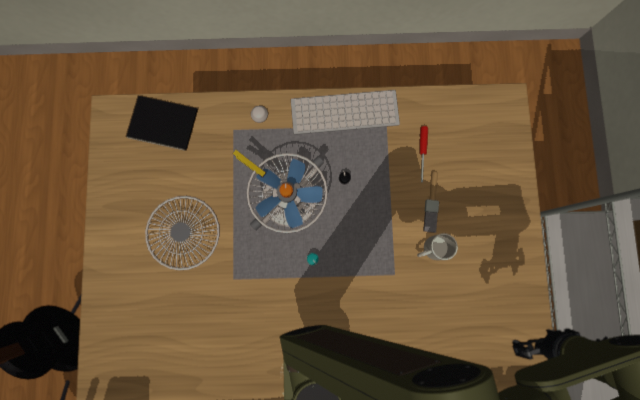

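Three cap-shaped things, with their top-view pixels: orange at (286,190) on the hub, teal at (312,258) and black at (345,176), both on the mat. The orange one fits, being orange and standing on the hub. Next I confirm it in one crop and triangulate.

Run:
```python
from h import *
a=get_image("scene");b=get_image("top")
pts=[]
for c,(x0,y0,x1,y1) in((a,(325,160,360,200)),(b,(270,175,302,207))):
    m=orange(c["img"]);k=np.zeros_like(m);k[y0:y1,x0:x1]=m[y0:y1,x0:x1]
    N,l,s,ce=cv2.connectedComponentsWithStats(k);i=1+np.argmax(s[1:,4])
    x,y,w,h,_=s[i];print(s[i],ce[i]);pts.append((x+(w-1)/2,y+(h-1)/2))
print(pts,tri(ray(a,*pts[0]),ray(b,*pts[1])),onz(b,*pts[1],.17),onz(a,*pts[0],.162))
z=lambda c,u,v:cv2.resize(c["img"][v-40:v+40,u-40:u+40],(400,400),interpolation=cv2.INTER_CUBIC)
save("crop",np.hstack([z(a,342,180),z(b,286,190)]))
# clamp yellow in top
h=cv2.cvtColor(b["img"],cv2.COLOR_RGB2HSV);m=cv2.inRange(h,(22,150,120),(34,255,255))
v,u=np.nonzero(m[140:185,225:275]);p=onz(b,u.mean()+225,v.mean()+140,.145);print("clamp",p)
```

```text
[334 170  16  20 263] [341.47148289 179.12547529]
[279 183  14  14 142] [285.71126761 189.95070423]
[(np.float64(341.5), np.float64(179.5)), (np.float64(285.5), np.float64(189.5))] (array([0.56644567, 0.07321496, 0.162336  ]), np.float64(0.0041102311795501835)) [0.56673395 0.0738949  0.17      ] [0.56481709 0.07200523 0.162     ]
clamp [0.65585532 0.18586563 0.145     ]
```

View pics/crop.png

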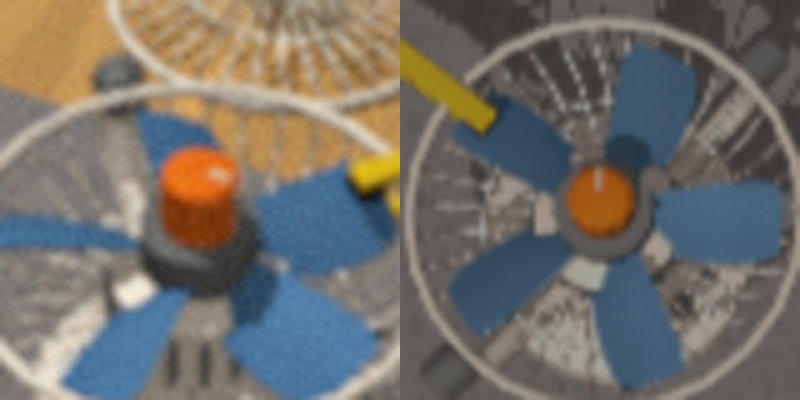

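The crop shows the orange ribbed cap on the grey hub, scene (341.5,179.5) and top (285.5,189.5), with its white line toward world +x. It triangulates to (0.566, 0.073, 0.162), which matches the expected height of 0.162. The clamp lies about 50° from +x, so I'll move above the cap with joint 6 near 0.

```bash
python3 -m jog '[[56.7,-50.1,0,0,0,-82.6],[56.7,-50.1,0,0,0,-82.6],[56.7,-50.1,0,0,0,-82.6],[56.7,-50.1,0,0,0,-82.6],[56.7,-50.1,0,0,0,-82.6],[56.7,-50.1,0,0,0,-82.6],[56.7,-50.1,0,0,0,-82.6],[56.7,-50.1,0,0,0,-82.6],[56.7,-50.1,0,0,0,-82.6],[56.7,-50.1,0,0,0,-82.6],[56.7,-50.1,0,0,0,-82.6],[56.7,-50.1,0,0,0,-82.6],[56.7,-50.1,0,0,0,-82.6],[56.7,-50.1,0,0,0,-82.6],[56.7,-50.1,0,0,0,-82.6],[56.7,-50.1,0,0,0,-82.6],[56.7,-50.1,0,0,0,-82.6],[56.7,-50.1,0,0,0,-82.6],[56.7,-50.1,0,0,0,-82.6]]' 8.54
python3 - <<'E'
from h import *
o=observe();print(o["qpos"].round(1),o["position"].round(4),o["tcp_rot"].round(2),o["force"])
c=get_image("scene");save("s1",cv2.resize(c["img"][60:260,240:500],(780,600)))
E
```

```text
time: 2.1
position: [0.566, 0.0716, 0.2312]
tcp_rot: [-179.9, 0.0, 97.3]
force: [-0.9, 0.7, -0.1]
gripper_width: 1.002
grasp_force: 0.0
[ 3.  17.3 86.8 -0.  76.  -4.3] [0.566  0.0716 0.2312] [-1.7993e+02  3.0000e-02  9.7280e+01] [-0.91125964  0.66845027 -0.06305227]
```

View pics/s1.png

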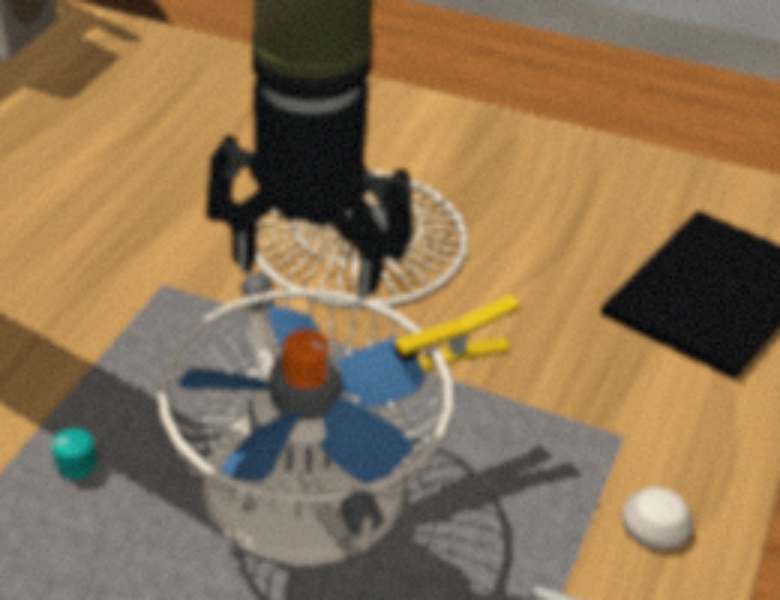

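The open gripper hangs squarely over the cap (crop 305,355), with the fingers clear of the clamp (455,325). I'll descend so the tips end about 5 mm above the hub, then close.

```bash
python3 -m jog '[[0.2,0,2.5,0,0,0],[0.2,0,4.5,0,0,0],[0.2,0,6,0,0,0],[0.2,0,7,0,0,0],[0.2,0,7.6,0,0,0],[0.2,0,8.1,0,0,0],[0.2,0,8.1,0,0,0],[0.2,0,8.1,0,0,0]]'
python3 -m jog '[[0,0,0,0,0,0],[0,0,0,0,0,0],[0,0,0,0,0,0]]' 5
python3 -c "
from h import *
o=observe();print(o['position'].round(4),o['tcp_rot'].round(2),o['force'])
c=get_image('scene');save('s2',cv2.resize(c['img'][120:240,270:426],(780,600)))"
```

```text
time: 2.95
position: [0.5673, 0.0749, 0.1508]
tcp_rot: [179.9, 0.0, 97.4]
force: [-0.1, -0.9, -0.1]
gripper_width: 1.002
grasp_force: 0.0
time: 3.25
position: [0.5671, 0.0751, 0.1507]
tcp_rot: [180.0, 0.0, 97.4]
force: [0.4, -0.0, 0.6]
gripper_width: 0.584
grasp_force: 0.0
[0.5671 0.0751 0.1507] [179.96   0.    97.38] [ 0.40005969 -0.00360663  0.56513845]
```

View pics/s2.png

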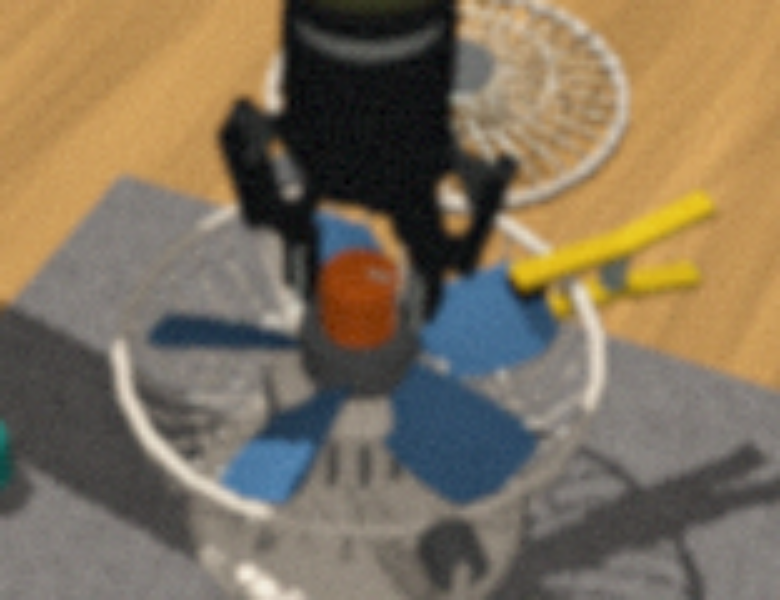

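The fingers straddle the orange cap (crop 360,300) above the hub, clear of the blades. I'll trim by 1.5 mm and close.

```bash
python3 -m jog '[[-0.15,0,0,0,0,0],[-0.15,0,0,0,0,0],[-0.15,0,0,0,0,0],[-0.15,0,0,0,0,0],[-0.15,0,0,0,0,0]]' 0
python3 -c "
from h import *
o=observe();print(o['position'].round(4),o['tcp_rot'].round(2),o['force'],o['ft_torque'],o['qpos'].round(1))"
```

```text
time: 3.8
position: [0.5673, 0.0735, 0.1508]
tcp_rot: [180.0, 0.0, 97.4]
force: [-0.9, -0.4, 5.1]
gripper_width: 0.433
grasp_force: 60.4
[0.5673 0.0735 0.1508] [179.95   0.    97.37] [-0.9097897  -0.41373506  5.08662182] [ 0.08825773  0.17894624 -0.00086647] [ 3.2 21.4 93.   0.  65.5 -4.2]
```

It's gripped (60 N, 37 mm opening). First I'll try counter-clockwise, which is negative about tool z, by 14° with a slight rise.

```bash
python3 -m jog '[[0,0,0,0,0,-3],[0,0,-0.02,0,0,-6],[0,0,-0.04,0,0,-9],[0,0,-0.05,0,0,-12],[0,0,-0.05,0,0,-14],[0,0,-0.05,0,0,-14]]'
python3 -c "
from h import *
o=observe();print(o['position'].round(4),o['tcp_rot'].round(2),o['force'].round(2),o['ft_torque'].round(3),o['joint_torque'].round(2))"
```

```text
time: 4.4
position: [0.5667, 0.0736, 0.1509]
tcp_rot: [-180.0, -0.0, 111.4]
force: [-2.0, 1.2, 4.2]
gripper_width: 0.429
grasp_force: 60.4
[0.5667 0.0736 0.1509] [-1.7998e+02 -2.0000e-02  1.1137e+02] [-2.    1.2   4.22] [0.214 0.314 0.074] [ -0.6  -44.29 -21.66  -0.32  -0.61  -0.27]
```

```bash
python3 -m jog '[[0,0,-0.01,0,0,-4],[0,0,-0.03,0,0,-8],[0,0,-0.04,0,0,-12],[0,0,-0.04,0,0,-12]]'
python3 -c "
from h import *
o=observe();print(o['position'].round(4),o['tcp_rot'].round(2),o['force'].round(2),o['ft_torque'].round(3),o['joint_torque'].round(2))
c=get_image('scene');save('s3',cv2.resize(c['img'][155:205,310:375],(780,600),interpolation=cv2.INTER_CUBIC))"
```

```text
time: 4.8
position: [0.5668, 0.0736, 0.1514]
tcp_rot: [-180.0, -0.0, 123.4]
force: [-1.3, 1.5, 4.9]
gripper_width: 0.427
grasp_force: 60.4
[0.5668 0.0736 0.1514] [-1.7999e+02 -1.0000e-02  1.2341e+02] [-1.32  1.54  4.86] [ 0.155  0.36  -0.001] [ -0.52 -44.12 -21.5   -0.25  -0.57  -0.39]
```

View pics/s3.png

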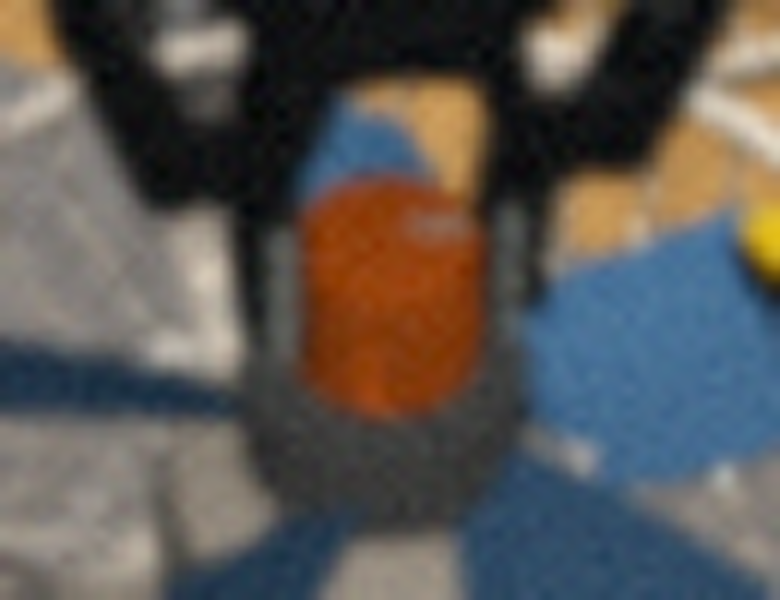

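Line mark at crop (440,225), so about (346.7,173.8) in the full image; before the turn it was at about (346,175). I'll turn that into a yaw.

```bash
cat >> h.py <<'E'
def line(c,z=.179,ctr=(.5665,.0735)):
    out=[]
    im=c["img"].astype(float); 
    for v in range(160,195):
        for u in range(325,362):
            p=onz(c,u,v,z)[:2]-ctr
            if np.hypot(*p)<.0175: out.append((*p,im[v,u,2]))
    o=np.array(out); w=np.clip(o[:,2]-np.median(o[:,2])-25,0,None); m=(o[:,:2]*w[:,None]).sum(0)/w.sum()
    return m.round(4),np.degrees(np.arctan2(m[1],m[0])).round(1),(w>0).sum()
E
python3 - <<'E'
from h import *
c=get_image("scene")
b=dict(c); b["img"]=cv2.cvtColor(cv2.imread("pics/scene0.png"),cv2.COLOR_BGR2RGB)
print("before",line(b),"now",line(c))
o=observe();print(o['ft_torque'].round(3),o['force'].round(2))
E
```

```text
before (array([0.0068, 0.0036]), np.float64(27.8), np.int64(33)) now (array([0.0019, 0.0081]), np.float64(76.9), np.int64(23))
[ 0.193  0.302 -0.028] [-2.5   1.26  5.47]
```

Run:
```python
from h import *
c=get_image("scene")
b=dict(c); b["img"]=cv2.cvtColor(cv2.imread("pics/scene0.png"),cv2.COLOR_BGR2RGB)
for n,k in(("before",b),("now",c)):
    im=k["img"].astype(float);o=[]
    for v in range(160,195):
        for u in range(325,362):
            p=onz(k,u,v,.179)[:2]-(.5665,.0735)
            if np.hypot(*p)<.016 and im[v,u,2]/im[v,u,0]>.45: o.append((u,v,*p.round(4),round(im[v,u,2]/im[v,u,0],2)))
    print(n);[print(*q) for q in o]
```

```text
before
344 174 0.0029 0.0021 0.48
345 174 0.005 0.0031 0.55
346 174 0.0071 0.0042 0.48
345 175 0.0065 0.0 0.52
346 175 0.0086 0.001 0.56
347 175 0.0107 0.0021 0.53
now
340 170 -0.0116 0.0105 0.46
344 170 -0.003 0.0147 0.45
345 170 -0.0009 0.0157 0.51
345 173 0.0035 0.0062 0.52
346 173 0.0057 0.0073 0.56
347 173 0.0078 0.0083 0.55
348 173 0.0099 0.0094 0.51
349 173 0.0121 0.0104 0.47
345 174 0.005 0.0031 0.46
346 174 0.0071 0.0042 0.48
347 174 0.0093 0.0052 0.47
```

The line went from about 17° to 41°, so the cap turned with the gripper by roughly 25° and carries little torque. It is a right-hand thread. I'll continue counter-clockwise to about 78°, rising with it.

```bash
python3 -m jog '[[0,0,-0.02,0,0,-5],[0,0,-0.03,0,0,-10],[0,0,-0.05,0,0,-15],[0,0,-0.07,0,0,-20],[0,0,-0.09,0,0,-25],[0,0,-0.11,0,0,-30],[0,0,-0.13,0,0,-35],[0,0,-0.15,0,0,-40],[0,0,-0.17,0,0,-45],[0,0,-0.19,0,0,-50],[0,0,-0.2,0,0,-52],[0,0,-0.2,0,0,-52],[0,0,-0.2,0,0,-52]]'
python3 -c "
from h import *
o=observe();print(o['position'].round(4),o['tcp_rot'].round(2),o['force'].round(2),o['ft_torque'].round(3),o['joint_torque'].round(2),o['qpos'].round(1))
c=get_image('scene');save('s4',cv2.resize(c['img'][155:205,310:375],(780,600),interpolation=cv2.INTER_CUBIC))"
```

```text
time: 6.25
position: [0.5669, 0.0737, 0.1536]
tcp_rot: [180.0, -0.0, 175.3]
force: [-1.4, 1.7, 5.1]
gripper_width: 0.427
grasp_force: 60.5
[0.5669 0.0737 0.1536] [179.98  -0.   175.31] [-1.41  1.73  5.07] [ 0.133  0.338 -0.011] [-6.500e-01 -4.361e+01 -2.144e+01 -3.600e-01 -6.500e-01 -4.000e-02] [  3.2  21.3  92.9   0.   65.9 -82.2]
```

View pics/s4.png

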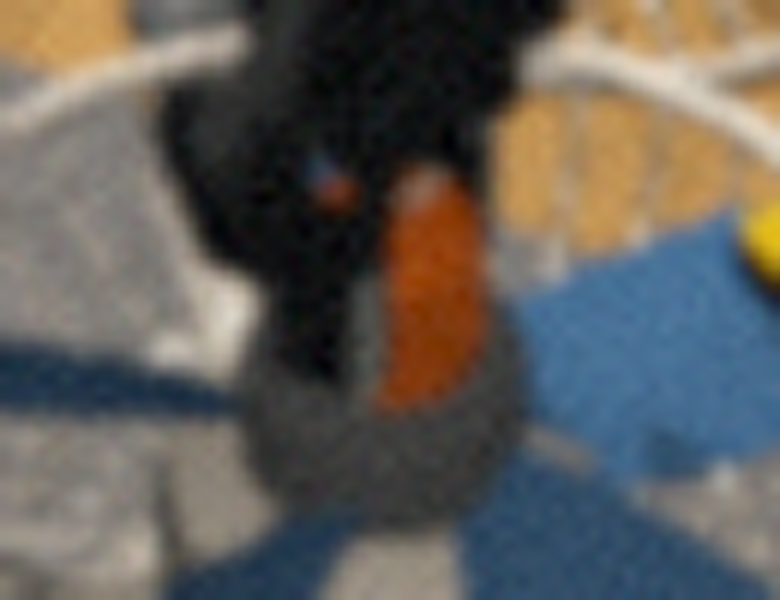

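The white line is now at the far side of the cap (crop 430,180), so it has turned about 75-78° and is still seated. I'll add 4° more and then lift gently, watching the force.

```bash
python3 -m jog '[[0,0,-0.01,0,0,-2],[0,0,-0.02,0,0,-4],[0,0,-0.02,0,0,-4],[0,0,-0.1,0,0,-4],[0,0,-0.2,0,0,-4],[0,0,-0.3,0,0,-4],[0,0,-0.3,0,0,-4]]'
```

```text
time: 7.0
position: [0.5663, 0.0735, 0.1556]
tcp_rot: [-180.0, -0.1, 179.4]
force: [-2.1, 1.1, 0.5]
gripper_width: 0.427
grasp_force: 60.1
```

```bash
python3 -m jog '[[0,0,-0.1,0,0,0],[0,0,-0.3,0,0,0],[0,0,-0.5,0,0,0],[0,0,-0.5,0,0,0]]'
```

```text
time: 7.4
position: [0.5676, 0.0733, 0.1618]
tcp_rot: [-180.0, 0.1, 179.4]
force: [0.1, 0.2, 0.5]
gripper_width: 0.427
grasp_force: 60.2
```

Force is near zero, so the cap is free. I'll lift it the rest of the way.

```bash
python3 -m jog '[[0,0,-0.5,0,0,0],[0,0,-1.2,0,0,0],[0,0,-2,0,0,0],[0,0,-3,0,0,0],[0,0,-4,0,0,0],[0,0,-5,0,0,0],[0,0,-6,0,0,0],[0,0,-7,0,0,0],[0,0,-8,0,0,0],[0,0,-8.7,0,0,0],[0,0,-9.1,0,0,0],[0,0,-9.3,0,0,0],[0,0,-9.3,0,0,0],[0,0,-9.3,0,0,0],[0,0,-9.3,0,0,0],[0,0,-9.3,0,0,0]]'
python3 -c "
from h import *
o=observe();print(o['position'].round(4),o['force'].round(2),o['qvel'].round(2))
c=get_image('scene');save('s5',cv2.resize(c['img'][90:240,260:455],(780,600)))"
```

```text
time: 9.0
position: [0.5668, 0.0735, 0.2538]
tcp_rot: [-180.0, -0.0, 179.4]
force: [-0.1, -0.3, -0.5]
gripper_width: 0.431
grasp_force: 60.2
[0.5668 0.0735 0.2538] [-0.05 -0.26 -0.53] [ 0.01 -0.06  0.05  0.02  0.17 -0.06]
```

View pics/s5.png

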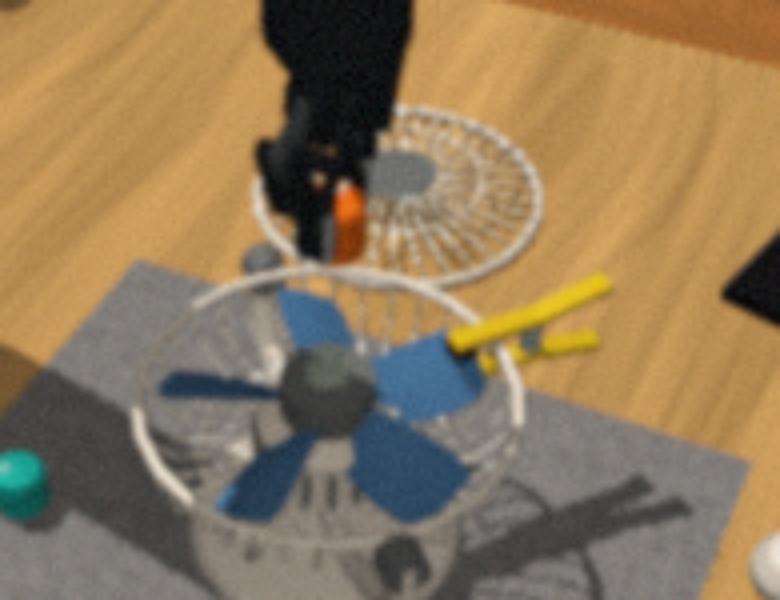

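The orange cap (crop 347,225) is upright in the fingers, and the bare spindle shows on the hub (325,370). The cap centre is about 12 cm above the hub, so I'm handing in.

```bash
python3 -c "
from cell import finish_job;print(finish_job())"
```

```text
the job is handed in; nothing more can be done
None
```

I handed the job in with the orange cap unscrewed (right-hand thread, turned about 80° counter-clockwise) and held upright and still about 12 cm above the hub; `finish_job()` returned no verdict.

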